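# Roll the thumbwheel of a weld fit-up fixture until the plate gap reaches the gauge mark

### The job

On the blue weld fit-up fixture, roll the knurled thumbwheel under a fingertip so that the moving plate travels towards the fixed plate and the gap closes to the gauge mark: the red pointer on the moving carriage must stop in the white band of the yellow gauge block. Move it by the wheel alone - do not push the moving plate or its carriage, grip or lift nothing, leave every loose thing around where it is - and finish with the hand clear.

Things in the scene. Friction and masses are not known exactly. Their poses are not given: they have to be found in the camera images.
- fixture: Blue steel bed 165 x 360 x 20 mm, fixed; place and yaw differ each time. Origin at table height under the bed, which spans x -77..88, y -160..200 mm of its frame; z up. The moving plate slides along its +y towards the fixed steel plate, whose facing edge is at y = 110 mm, top 58 mm high (clamp on it: 76 mm high).
- wheel: Steel thumbwheel, dark knurling with four orange ribs, 76 mm diameter, 22 mm wide. Origin at its centre, 52 mm above the table, at (-50, -60) mm in the fixture's frame; level axle along the fixture's x. It stands between two grey cheeks (38 mm over their outer faces, tops 70 mm high), so its upper 20 mm is free. Turns both ways and stays where it is left.
- wheel_top (a point): Fixed point at the top of the wheel's rim, 90 mm above the table. Pressed there from above with a few newtons the rim is driven by friction (needs about 1 N along the rim). Rolling the top towards the fixture's +y closes the gap; rack and pinion move the carriage the same way as the wheel's top, 15 mm per radian = 10 mm per 25.3 mm of rim.
- carriage: Grey carriage with moving steel plate 80 x 75 mm, top 58 mm high, and brass rack (top 75 mm high, 12 mm wide, centred at x = -12 mm, y 0 to -142 mm). Not to be touched. Axes as the fixture's; it slides along +y. Its origin coincides with the fixture's at a gap of 65 mm; the start gap is 53 to 65 mm. The plate's leading edge is at its y = 45 mm. It can run past any mark, to a gap of 0.5 mm.
- pointer (a point): Tip of the red pointer (a bar 4 mm wide, 6 mm high) on the far (+x) side of the carriage, at (61, 0, 62) mm in the carriage's frame; moves along the fixture's +y as the gap closes.
- gauge: Yellow block 22 x 34 x 40 mm, fixed on the bed beside the pointer's path (just clear of it), placed differently each time. Origin at the centre of its underside, 20 mm above the table; axes as the fixture's. A white band 8 mm wide runs over its top at its middle (y = 0): the gauge mark. The pointer starts 16 to 50 mm short of it in -y.
- collar: Loose dark steel ring, 38 mm diameter, 18 mm high, lying on the fixed plate; origin under its centre. Leave alone.
- brush: Loose brush lying on the table on the far (+x) side of the fixture. Origin under its middle. Leave alone.
- square: Loose red magnetic square, an L of 75 mm legs, 16 mm high, lying on the table on the robot's side of the fixture. Origin under the centre of its 75 mm outline. Leave alone.
- jar: Loose amber jar with a black lid, 56 mm diameter, 75 mm high, standing just past the fixed-plate (+y) end of the fixture. Origin under its centre. Leave alone.
- spraycan: Loose can, 60 mm diameter, 150 mm high, standing at the robot's left. Origin under its centre. Leave alone.
- wrench: Loose wrench lying on the table at the robot's right. Leave alone.

How it is judged:
On the way:
1. a finger rolls the wheel in the closing direction (contact force between the fingers and wheel above 0.3 N and distance of carriage from where it was at the start of the episode above 0.004 m), for 0.1 s.
At the end, for the whole second after the job is handed in: The middle of the red pointer stands within 4 mm of the middle of the gauge's white band (that is, inside the 8 mm band), with the wheel and carriage at rest (y of pointer in the frame of gauge between -0.004 and 0.004 m and linear speed of carriage below 0.005 m/s and angular speed of wheel below 0.1 rad/s); the robot touches nothing.
It fails at once if the moving plate or its carriage is pushed directly (contact force between any of the fingers, the arm and carriage above 1 N).
It fails at once if a loose thing around the work is lifted, carried or shifted by more than 15 mm (distance of any of collar, brush, square, jar, spraycan, wrench from where it was at the start of the episode above 0.015 m).
It also fails if it takes over 51 s, if anything falls off the work surface, if the arm or the gripper's body presses on something with over 40 N, if the wrist force passes 120 N, or if a joint passes its speed limit or range.

### The arm

A 7-joint arm with a two-finger parallel gripper is mounted at the origin on the work surface. World frame = base frame: x ahead of the robot, y to its left, z up, the work surface at z = 0. Lengths are in m, angles in rad, forces in N, time in s.
With the tool pointing down it reaches from about 0.4 to 0.875 m from the base axis. Payload 6.5 kg.
Tool frame: the origin (TCP) lies midway between the tips of the shut fingers; the grasp point (between the pads) lies 19 mm behind it; x points along the fingers, y is the direction in which the jaws open and shut, and the axes are right-handed (so a half turn about x gives the same grasp; the last joint's range is limited). The gripper opens to 85 mm and grips with 20 to 120 N. Pads are 22 mm wide; open, the fingers measure 114 mm over their backs; the gripper's body (76 mm by 85 mm) begins 54 mm behind the grasp point. The pads swing forward as they close: fully open they stand 13 mm farther back than shut.
Start: joints at [1.267, 0.536, -0.004, 1.538, 0.003, 1.067, -0.071], TCP at [0.153, -0.632, 0.231] pointing down, gripper open.
Joint ranges: [-2.7, 2.7], [-0.37, 2.16], [-1.27, 1.26], [0.24, 2.4], [-1.31, 4.45], [0.19, 1.91], [-2.76, 2.76]. Speed limits (rad/s): [2.39, 2.39, 3.14, 3.14, 3.14, 3.14, 3.14].

### API

Orientations are given as a unit quaternion [w, x, y, z].
In Python, from rig import r gives the robot as it stands.
- The arm moves only by the shell command python3 -m creep 'ROWS' [FORCE]. ROWS is JSON, a list of rows, each a list of 3 entries, a list of its own where there are three numbers: the shift along the world's x, y, z in m, then the turn, a rotation vector about the world's x, y, z in degrees, then the finger opening in m, from 0 to 0.0854. A call has exactly 5 rows; each row shifts and turns the commanded pose from where the row before left it; what a row does not reach is not made up. A row lasts 1/10 s, in which the tool goes at most 50 mm and 8.59 degrees, less where a joint would pass 70% of its speed; a pose out of reach is approached as far as the arm can. A call is refused whole if a number of a shift passes 0.05 or a number of a turn 8.59, either way. A call with a gripper value outside its range is refused whole. The fingers move at their own pace and stop on an object; FORCE is the grip in N (left out, the last holds). Time passes only in rows, so rows that do not move let the fingers close, or fill a call up. It gives the time, the measured TCP pose, the force and the opening at its end, in the units of the state.
- r.get_state(): the state, without advancing time (a new reading comes with each control period).
- r.read_camera(name): name is "side" or "top"; returns the picture (480x640x3 uint8, blue, green, red); there is no depth.
- r.camera_info(name): a dict with "fx", "fy", "cx", "cy" (pixels), "camera_from_world" (4x4, takes a point from world to camera coordinates). Camera axes: x right, y up, looking along -z (the intrinsics and any distortion apply to the point x, -y, -z); pixel columns grow to the right and rows downward; lengths in m; the calibration is good to about 2 mm. A picture is of the moment at which its call begins. camera_info takes no time and is no camera call.
- r.close_job(): hands the job in, once; it reports no verdict.
The state is a dict: "time": time; "joint_positions": joint angles; "qvel": joint speeds; "joint_torque": joint torques, N m; "position": TCP position; "eef_rot": TCP orientation; "contact_force": force on the tool from outside, world axes, zero at the start; "torque": the same for the moment, N m; "width": opening from 0.0 (shut) to 1.0 (fully open).
Only numpy, scipy, OpenCV 4.12 (cv2) and the standard library are available. Lean on these libraries where they do the work, as an engineer would, in place of code of your own. Each camera call takes 0.05 s, during which the arm holds its last target. There are 200 camera calls.

## Working session

There is one attempt and no reset: what is moved stays moved. The work goes in short steps, Python scripts to look and compute and a shell command to move; the robot and the scene stay as the last step left them, time stands still between calls to the robot, and variables do not carry over. Pictures are saved under pics/ and viewed, about 8 in all and at most 12, crops included, and the job is handed in when it is done.

```bash
ls; mkdir -p pics
python3 - <<'E'
from rig import r
import cv2
for n in("top","side"):
    cv2.imwrite(f"pics/{n}0.png",r.read_camera(n)); i=r.camera_info(n); print(n,i)
s=r.get_state();print(s)
E
```

```text
pics
top {'fx': 509.77825662030295, 'fy': 509.77825662030295, 'cx': 323.96191079019434, 'cy': 234.236070650868, 'camera_from_world': array([[-0.01316022, -0.99984193,  0.01195534,  0.01319351],
       [ 0.99639654, -0.01211108,  0.08394796, -0.62460884],
       [-0.0837899 ,  0.01301703,  0.99639842, -1.32755021],
       [ 0.        ,  0.        ,  0.        ,  1.        ]])}
side {'fx': 456.79890993288933, 'fy': 456.79890993288933, 'cx': 320.6232821159148, 'cy': 243.03057705169152, 'camera_from_world': array([[-0.73396013, -0.67918866, -0.00230028,  0.46958968],
       [ 0.45096929, -0.48986347,  0.74609683, -0.3182139 ],
       [-0.50786733,  0.54656797,  0.66583349, -0.96826415],
       [ 0.        ,  0.        ,  0.        ,  1.        ]])}
{'time': 0.1, 'joint_positions': array([ 1.26678367,  0.53707495, -0.00445621,  1.53878641,  0.00262181,
        1.06732144, -0.07118123]), 'qvel': array([ 0.00090572, -0.00211807,  0.00127608, -0.00033002,  0.00081045,
       -0.00063863, -0.00069802]), 'joint_torque': array([ 2.79126893e-03, -5.84572256e+01,  1.05181798e+00, -2.59778917e+01,
        1.26255865e-02,  4.64779368e-03, -2.67430340e-05]), 'position': array([ 0.15297784, -0.63114283,  0.23050585]), 'eef_rot': array([-0.08337315, -0.70199786, -0.08447132,  0.70221971]), 'contact_force': array([-0.48038446,  0.24586041,  0.06011594]), 'torque': array([ 0.01262142, -0.03939286,  0.00088169]), 'width': 1.0011125353624304}
```

View pics/top0.png

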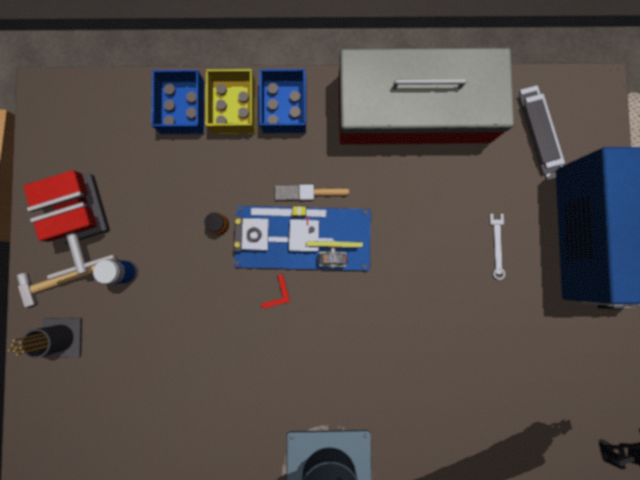

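View pics/side0.png

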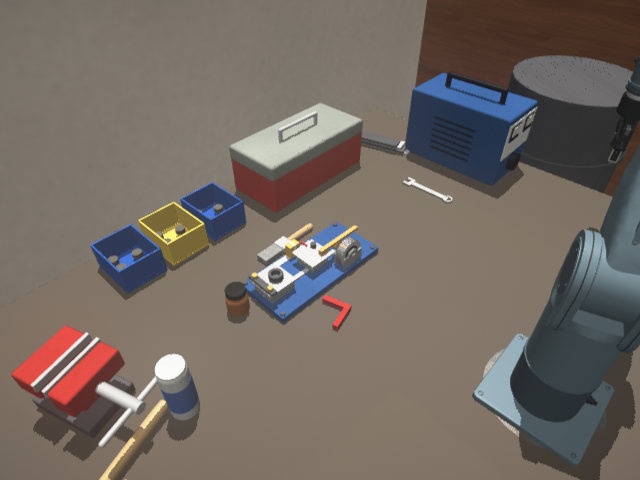

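The top view shows the bed at cols 235–371, rows 206–271, nearly aligned with the world axes. The wheel is near (333,258) and the gauge near (299,211). The pointer is a small red spot near (307,221), and the jar is at (216,224). The side view shows the wheel at (347,252).

```bash
cat > h.py <<'E'
from rig import r
import cv2, numpy as np
def ray(n,uv):
    i=r.camera_info(n);T=i["camera_from_world"];R=T[:3,:3];c=-R.T@T[:3,3]
    d=R.T@np.array([(uv[0]-i["cx"])/i["fx"],-(uv[1]-i["cy"])/i["fy"],-1]);return c,d
def onz(n,uv,z):
    c,d=ray(n,uv);return c+d*(z-c[2])/d[2]
def proj(n,p):
    i=r.camera_info(n);T=i["camera_from_world"];q=T[:3,:3]@np.asarray(p)+T[:3,3]
    return np.array([i["cx"]-i["fx"]*q[0]/q[2], i["cy"]+i["fy"]*q[1]/q[2]])
E
python3 - <<'E'
from h import *
im=cv2.imread("pics/top0.png");hsv=cv2.cvtColor(im,cv2.COLOR_BGR2HSV)
m=cv2.inRange(hsv,(100,120,50),(130,255,255));w=np.zeros_like(m);w[190:290,225:385]=m[190:290,225:385]
pts=cv2.findNonZero(w);rect=cv2.minAreaRect(pts);print(rect)
P=np.array([onz("top",p,.02)[:2] for p in cv2.boxPoints(rect)],np.float32)
print(P, [np.linalg.norm(P[i]-P[(i+1)%4]) for i in range(4)])
e=sorted([(P[(i+1)%4]-P[i]) for i in range(4)],key=np.linalg.norm)[-1]
e=e/np.linalg.norm(e); e=e if e[1]>0 else -e
ex=np.array([e[1],-e[0]]);o=P.mean(0)-.0055*ex-.02*e
print("yaw",np.degrees(np.arctan2(ex[1],ex[0])),"o",o)
def W(x,y,z):return [*(o+x*ex+y*e),z]
for n in("top","side"):
  im=cv2.imread(f"pics/{n}0.png")
  q=np.array([proj(n,W(x,y,.02)) for x,y in((-.077,-.16),(.088,-.16),(.088,.2),(-.077,.2))])
  wt=proj(n,W(-.05,-.06,.09)); c=proj(n,W(0,.02,.04)).astype(int)
  s=5;x0,y0=c-[80,60]
  a=cv2.resize(im[y0:y0+120,x0:x0+160],None,fx=s,fy=s,interpolation=cv2.INTER_CUBIC)
  f=lambda p:((np.array(p)-[x0,y0]+.5)*s).astype(int)
  cv2.polylines(a,[f(q)],True,(0,255,0),1);cv2.circle(a,tuple(map(int,f(wt))),4,(255,0,255),-1)
  cv2.imwrite(f"pics/{n}c.png",a);print(n,x0,y0)
print("wheel top",W(-.05,-.06,.09))
E
```

```text
((302.5505676269531, 238.02691650390625), (134.34046936035156, 61.33881759643555), 1.4688007831573486)
[[ 0.5411628   0.2429209 ]
 [ 0.7048379   0.23897338]
 [ 0.691401   -0.12045059]
 [ 0.5274397  -0.112855  ]] [np.float32(0.16372272), np.float32(0.35967505), np.float32(0.16413713), np.float32(0.35604045)]
yaw -2.1409814 o [0.60996705 0.04236661]
top 222 179
side 232 199
wheel top [np.float32(0.5577605), np.float32(-0.015723579), 0.09]
```

View pics/topc.png

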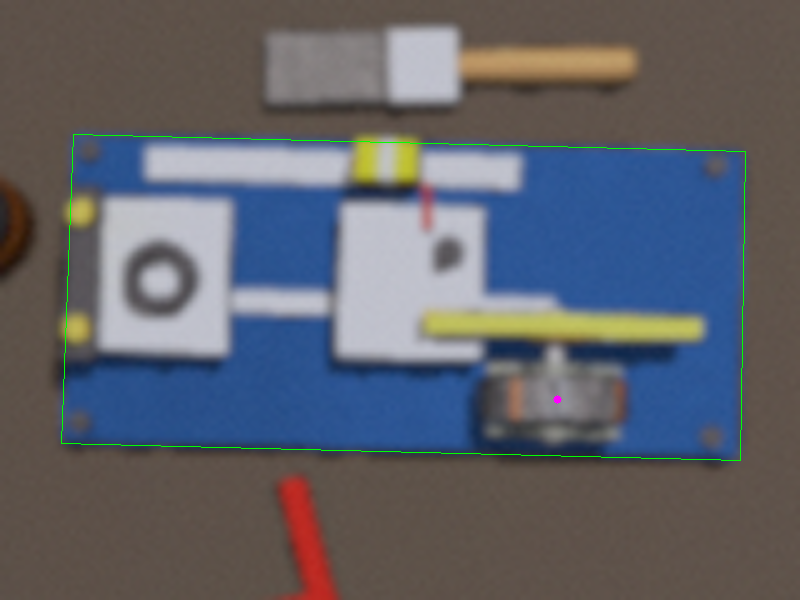

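View pics/sidec.png

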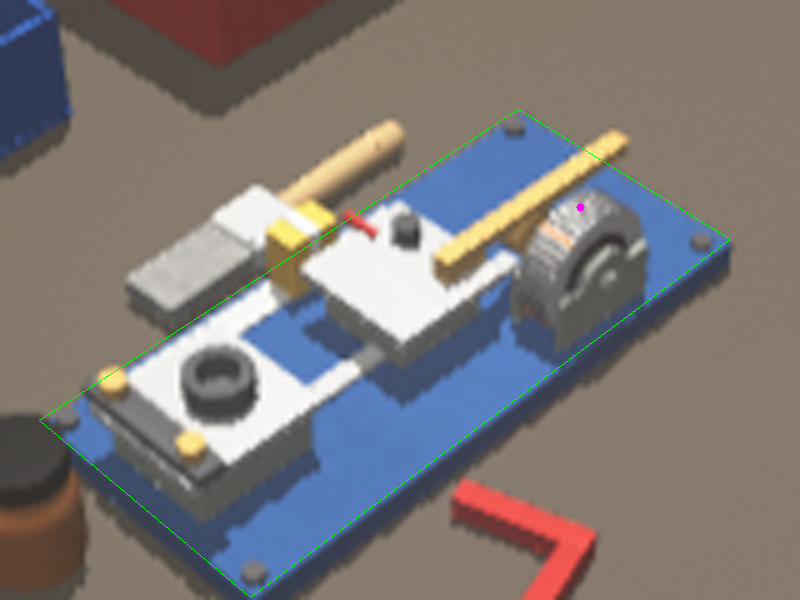

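The overlays match the bed in both views, and the wheel-top mark lies on the rim. The pointer (crop 427,205) is about 41 crop px short of the white band (386,160). Next I measure that offset and work out the tool axes.

```bash
cat >> h.py <<'E'
yaw=np.radians(-2.0)
def setO(P):pass
def measure(tag,show=True):
    im=r.read_camera("top");cv2.imwrite(f"pics/top_{tag}.png",im)
    big=cv2.resize(im[195:240,270:340],None,fx=8,fy=8,interpolation=cv2.INTER_CUBIC)
    h=cv2.cvtColor(big,cv2.COLOR_BGR2HSV)
    def cen(m):
        n,l,s,c=cv2.connectedComponentsWithStats(m);
        k=1+np.argmax(s[1:,4]);return (c[k]+.5)/8-.5+[270,195],s[k]
    yel=cv2.inRange(h,(22,110,90),(35,255,255));yel[180:]=0
    p=cv2.findNonZero(yel);rc=cv2.minAreaRect(p);g=(np.array(rc[0])+.5)/8-.5+[270,195]
    red=cv2.inRange(h,(0,90,60),(8,255,255))|cv2.inRange(h,(168,90,60),(180,255,255))
    rr,s=cen(red)
    G=onz("top",g,.06);Q=onz("top",rr,.065);e=np.array([-np.sin(yaw),np.cos(yaw),0])
    print(tag,"gauge px",g,rc[1],"ptr px",rr,s,"G",G,"Q",Q,"to go mm",1e3*(G-Q)@e)
E
python3 - <<'E'
from h import *
measure("a")
from scipy.spatial.transform import Rotation as R
q=r.get_state()["eef_rot"];M=R.from_quat(np.roll(q,-1)).as_matrix();print(M.round(3))
E
```

```text
a gauge px [298.72772598 210.47145367] (100.20214080810547, 77.28903198242188) ptr px [306.73938679 216.63679245] [290 172  14  13 106] G [0.68462395 0.07046117 0.06      ] Q [0.66766495 0.04972235 0.065     ] to go mm 21.31804999619452
[[-0.     0.236 -0.972]
 [ 0.001 -0.972 -0.236]
 [-1.    -0.001  0.   ]]
```

```bash
for k in 1; do python3 -m creep '[[[0.027,0.04,0],[0,0,-1],0],[[0.027,0.04,0],[0,0,-1],0],[[0.027,0.04,0],[0,0,-1],0],[[0.027,0.04,0],[0,0,-1],0],[[0.027,0.04,0],[0,0,-1],0]]' 40; done
python3 -m creep '[[[0.027,0.04,0],[0,0,-1],0],[[0.027,0.04,0],[0,0,-1],0],[[0.027,0.04,0],[0,0,-1],0],[[0.027,0.04,0],[0,0,-1],0],[[0.027,0.04,0],[0,0,-1],0]]'
python3 -m creep '[[[0.027,0.04,0],[0,0,-1],0],[[0.027,0.04,0],[0,0,-1],0],[[0.027,0.04,0],[0,0,-1],0],[[0.027,0.04,0],[0,0,-2],0],[[0.0,0.0,0],[0,0,0],0]]'
```

```text
time: 0.65
position: [0.2888, -0.4298, 0.2312]
eef_rot: [-0.053, -0.705, -0.053, 0.705]
contact_force: [0.7, -0.2, 0.3]
width: 0.145
time: 1.15
position: [0.4238, -0.23, 0.2314]
eef_rot: [0.022, 0.707, 0.022, -0.707]
contact_force: [1.3, -0.0, 1.0]
width: 0.004
time: 1.65
position: [0.5342, -0.0637, 0.2315]
eef_rot: [-0.007, 0.708, -0.004, -0.706]
contact_force: [0.3, -0.3, 0.4]
width: 0.001
```

```bash
python3 -m creep '[[[0.012,0.019,-0.03],[0,0,0],0],[[0.012,0.019,-0.03],[0,0,0],0],[[0,0,-0.03],[0,0,0],0],[[0,0,-0.03],[0,0,0],0],[[0,0,0],[0,0,0],0]]'
python3 - <<'E'
from h import *
s=r.get_state();print(s["position"],s["contact_force"],s["qvel"].round(3))
im=r.read_camera("side");c=proj("side",[.558,-.016,.09]).astype(int);print(c)
cv2.imwrite("pics/s1.png",cv2.resize(im[c[1]-60:c[1]+60,c[0]-80:c[0]+80],None,fx=5,fy=5,interpolation=cv2.INTER_CUBIC))
E
```

```text
time: 2.15
position: [0.5516, -0.0341, 0.1076]
eef_rot: [0.008, -0.704, 0.008, 0.71]
contact_force: [-0.9, -0.6, 0.5]
width: 0.0
[ 0.55158921 -0.03406949  0.10757895] [-0.89392378 -0.59261064  0.48502262] [ 0.012 -0.064 -0.01  -0.05  -0.016  0.058  0.011]
[347 239]
```

View pics/s1.png

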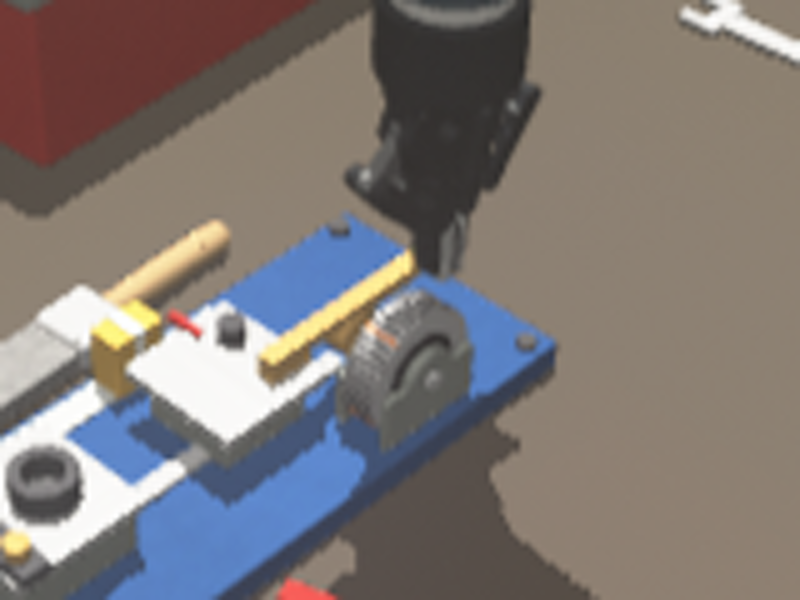

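The fingertip (crop 440,265) hangs just above the -y side of the wheel top, clear of the rack. I'll centre it and lower it gently.

```bash
python3 -m creep '[[[0.006,0.008,-0.005],[0,0,0],0],[[0,0,-0.005],[0,0,0],0],[[0,0,-0.003],[0,0,0],0],[[0,0,0],[0,0,0],0],[[0,0,0],[0,0,0],0]]'
python3 -m creep '[[[0,0,-0.001],[0,0,0],0],[[0,0,-0.001],[0,0,0],0],[[0,0,-0.001],[0,0,0],0],[[0,0,-0.001],[0,0,0],0],[[0,0,0],[0,0,0],0]]'
```

```text
time: 2.7
position: [0.5612, -0.0259, 0.0986]
eef_rot: [-0.009, 0.707, -0.009, -0.707]
contact_force: [-0.1, -0.2, 0.6]
width: -0.0
time: 3.2
position: [0.561, -0.0257, 0.0941]
eef_rot: [0.008, -0.707, 0.008, 0.707]
contact_force: [-0.2, -0.2, -0.3]
width: -0.002
```

```bash
python3 -m creep '[[[-0.003,0,-0.001],[0,0,0],0],[[0,0,-0.001],[0,0,0],0],[[0,0,-0.001],[0,0,0],0],[[0,0,0],[0,0,0],0],[[0,0,0],[0,0,0],0]]'
python3 -m creep '[[[0,0,-0.001],[0,0,0],0],[[0,0,0],[0,0,0],0],[[0,0,0],[0,0,0],0],[[0,0,0],[0,0,0],0],[[0,0,0],[0,0,0],0]]'
```

```text
time: 3.7
position: [0.5582, -0.0257, 0.0913]
eef_rot: [-0.008, 0.707, -0.008, -0.707]
contact_force: [-0.0, 0.0, 0.0]
width: 0.001
time: 4.2
position: [0.5582, -0.0257, 0.0903]
eef_rot: [-0.008, 0.707, -0.008, -0.707]
contact_force: [-0.8, 0.3, -0.3]
width: 0.001
```

```bash
python3 -m creep '[[[0,0,-0.001],[0,0,0],0],[[0,0,0],[0,0,0],0],[[0,0,0],[0,0,0],0],[[0,0,0],[0,0,0],0],[[0,0,0],[0,0,0],0]]'
python3 -m creep '[[[0,0,-0.001],[0,0,0],0],[[0,0,0],[0,0,0],0],[[0,0,0],[0,0,0],0],[[0,0,0],[0,0,0],0],[[0,0,0],[0,0,0],0]]'
```

```text
time: 4.7
position: [0.5583, -0.0257, 0.0898]
eef_rot: [-0.008, 0.707, -0.009, -0.707]
contact_force: [-2.0, 0.6, 4.9]
width: 0.0
time: 5.2
position: [0.5583, -0.0259, 0.0895]
eef_rot: [-0.008, 0.707, -0.009, -0.707]
contact_force: [-3.7, -0.6, 12.4]
width: 0.002
```

```bash
python3 -m creep '[[[0,0.004,0.0003],[0,0,0],0],[[0,0.005,0],[0,0,0],0],[[0.001,0.005,0],[0,0,0],0],[[0,0.004,0],[0,0,0],0],[[0,0,0],[0,0,0],0]]'
python3 - <<'E'
from h import *
measure("b")
E
```

```text
time: 5.7
position: [0.5591, -0.0069, 0.0897]
eef_rot: [-0.008, 0.707, -0.008, -0.707]
contact_force: [-4.8, 1.5, 11.4]
width: -0.003
b gauge px [298.66641426 210.517416  ] (100.55172729492188, 77.5669174194336) ptr px [303.72353604 217.49673423] [260 166  25  39 555] G [0.68450551 0.07062142 0.06      ] Q [0.66551917 0.05753841 0.065     ] to go mm 13.73765073652235
```

The first stroke went as predicted: pointer to-go fell from 21.3 to 13.7 mm for 18.8 mm of rim. I'll lift, return and repeat.

```bash
python3 -m creep '[[[0,0,0.008],[0,0,0],0],[[0,-0.009,0],[0,0,0],0],[[-0.001,-0.009,0],[0,0,0],0],[[0,0,-0.005],[0,0,0],0],[[0,0,-0.0028],[0,0,0],0]]'
python3 -m creep '[[[0,0,0],[0,0,0],0],[[0,0,0],[0,0,0],0],[[0,0,0],[0,0,0],0],[[0,0,0],[0,0,0],0],[[0,0,0],[0,0,0],0]]'
```

```text
time: 6.25
position: [0.5581, -0.0272, 0.0889]
eef_rot: [0.009, -0.707, 0.01, 0.707]
contact_force: [-8.4, -4.1, 32.8]
width: -0.002
time: 6.75
position: [0.558, -0.0268, 0.0894]
eef_rot: [0.008, -0.707, 0.009, 0.707]
contact_force: [-4.3, -2.9, 12.5]
width: -0.003
```

```bash
python3 -m creep '[[[0,0.004,0],[0,0,0],0],[[0,0.005,0],[0,0,0],0],[[0.001,0.005,0],[0,0,0],0],[[0,0.004,0],[0,0,0],0],[[0,0,0],[0,0,0],0]]'
python3 - <<'E'
from h import *
measure("c")
E
```

```text
time: 7.25
position: [0.5589, -0.0065, 0.0896]
eef_rot: [0.008, -0.707, 0.008, 0.707]
contact_force: [-5.1, 1.0, 15.2]
width: -0.001
c gauge px [298.67585754 210.53523827] (100.32462310791016, 77.62923431396484) ptr px [300.9401003  217.42932764] [238 167  31  38 673] G [0.68445859 0.07059733 0.06      ] Q [0.66577906 0.06472819 0.065     ] to go mm 6.51746536813903
```

```bash
python3 -m creep '[[[0,0,0.008],[0,0,0],0],[[0,-0.009,0],[0,0,0],0],[[-0.001,-0.009,0],[0,0,0],0],[[0,0,-0.005],[0,0,0],0],[[0,0,-0.001],[0,0,0],0]]'
python3 -m creep '[[[0,0,-0.001],[0,0,0],0],[[0,0,-0.001],[0,0,0],0],[[0,0,0],[0,0,0],0],[[0,0,0],[0,0,0],0],[[0,0,0],[0,0,0],0]]'
python3 -m creep '[[[0,0.004,0],[0,0,0],0],[[0,0.004,0],[0,0,0],0],[[0.001,0.004,0],[0,0,0],0],[[0,0.003,0],[0,0,0],0],[[0,0,0],[0,0,0],0]]'
python3 - <<'E'
from h import *
measure("d")
E
```

```text
time: 7.8
position: [0.5574, -0.0265, 0.0898]
eef_rot: [0.009, -0.707, 0.009, 0.708]
contact_force: [-1.2, -0.7, 2.8]
width: -0.001
time: 8.3
position: [0.5575, -0.0262, 0.0895]
eef_rot: [0.008, -0.707, 0.009, 0.708]
contact_force: [-5.7, -2.0, 12.1]
width: -0.001
time: 8.8
position: [0.5583, -0.0097, 0.0898]
eef_rot: [0.008, -0.706, 0.008, 0.708]
contact_force: [-6.4, 0.6, 17.0]
width: -0.003
d gauge px [298.66928101 210.5453043 ] (100.5699234008789, 77.86910247802734) ptr px [298.22993608 217.20703125] [214 166  32  36 704] G [0.68443244 0.07061464 0.06      ] Q [0.66643959 0.07172431 0.065     ] to go mm -0.481059248132789
```

```bash
python3 -m creep '[[[0,0,0.01],[0,0,0],0],[[0,0,0.03],[0,0,0],0],[[0,-0.02,0.03],[0,0,0],0],[[0,-0.03,0.03],[0,0,0],0],[[0,-0.04,0.02],[0,0,0],0]]'
python3 -m creep '[[[0,-0.04,0],[0,0,0],0],[[0,-0.02,0],[0,0,0],0],[[0,0,0],[0,0,0],0],[[0,0,0],[0,0,0],0],[[0,0,0],[0,0,0],0]]'
python3 - <<'E'
from h import *
measure("e")
im=cv2.imread("pics/top_e.png")[195:255,265:345];a=cv2.resize(im,None,fx=5,fy=5,interpolation=cv2.INTER_CUBIC)
s=r.read_camera("side")[205:265,255:335];b=cv2.resize(s,None,fx=5,fy=5,interpolation=cv2.INTER_CUBIC)
cv2.imwrite("pics/fin.png",np.hstack([a,b]))
E
```

```text
time: 9.35
position: [0.5603, -0.0994, 0.2112]
eef_rot: [-0.007, 0.708, -0.007, -0.706]
contact_force: [0.7, -0.1, -1.0]
width: -0.002
time: 9.85
position: [0.5593, -0.1587, 0.2087]
eef_rot: [0.008, -0.707, 0.007, 0.707]
contact_force: [-0.5, 0.1, -0.1]
width: -0.001
e gauge px [298.74380112 210.58019447] (100.17566680908203, 77.89936828613281) ptr px [298.23088549 217.22626245] [214 166  31  37 703] G [0.68433889 0.070422   0.06      ] Q [0.66638954 0.07172231 0.065     ] to go mm -0.6730908715630716
```

View pics/fin.png

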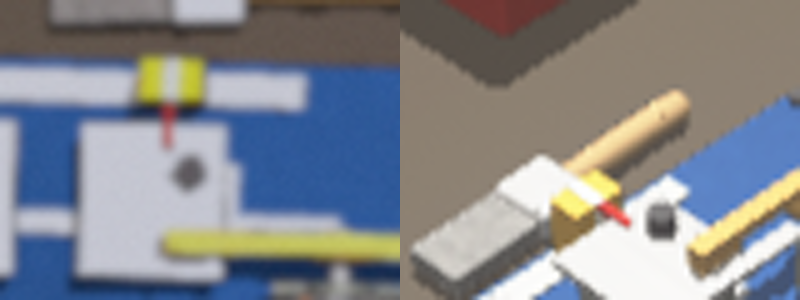

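The picture shows the red pointer (168,125) in line with the white band (172,80) in the top view. The side view shows it meeting the band, and the hand is clear. The measured offset is about 0.7 mm past the middle, well within ±4 mm.

```bash
python3 -c "
from rig import r
print(r.close_job())"
```

```text
the job is handed in; nothing more can be done
None
```

I closed the gap to the gauge mark by rolling the thumbwheel in three strokes with the shut fingertips. They pressed on the wheel top at about 11–17 N while rolling. The hand was then raised and moved away, and I handed the job in at about 10 s of the 51 s allowed.

- **Pointer:** the top camera put it about 0.7 mm past the middle of the white band, where ±4 mm is allowed. It was 0.5 mm past before the hand was raised. The side view also shows the pointer at the band.
- **Hand:** it was clear at the end, about 0.2 m up, with contact force near zero.
- **Press force:** one re-press read about 33 N at the wrist for a moment, when I came down too fast before the second stroke. That is well under the 120 N wrist limit.
- **Not checked:** I did not separately measure the loose things afterwards. The hand's path stayed above or away from them, and the brush, the only one in the last picture, looked to be where it was.

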